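# Get the hand-held radio out of its case

## Robot

A 6-joint arm with a two-finger parallel gripper is mounted at the origin on the work surface. World frame = base frame: x ahead of the robot, y to its left, z up, the work surface at z = 0. Lengths are in m, angles in degrees, forces in N, time in s.
With the tool pointing down it reaches from about 0.35 to 0.85 m from the base axis. Payload 8.1 kg.
Tool frame: the origin (TCP) lies on the centre line of the jaws, within the pads' length; the fingertips stand 11 mm ahead of it and the grasp point (between the pads) lies 8 mm behind it; z points along the fingers, y is the line along which they close (so a half turn about z gives the same grasp; the last joint's range is limited). The gripper opens to 93 mm and grips with 3 to 60 N. Pads are 15 mm wide; open, the fingers measure 128 mm over their backs; the gripper's body (75 mm by 188 mm) begins 65 mm behind the grasp point.
Start: joints at [-80.753, 7.471, 85.268, -0, 87.261, -4.893], TCP at [0.147, -0.582, 0.23] pointing down, gripper open.
Joint ranges: [-169.43, 169.43], [-51.17, 129.36], [1.28, 143.12], [-76.62, 256.62], [0, 156.53], [-152.29, 152.29]. Speed limits (degrees/s): [136.94, 136.94, 159.86, 180, 180, 180].

## Interface

Orientations are given as [roll, pitch, yaw] about the fixed x, y, z axes, in that order (R = Rz(yaw) Ry(pitch) Rx(roll)).
In Python, from station import state, get_image, camera_params, close_job gives the robot as it stands. The module is installed in compiled form; this text tells all that it offers.
- The arm moves only by the tool arm_command, never from a script. Its argument "rows" is a list of rows, each a list of 3 entries, a list of its own where there are three numbers: the finger opening in m, from 0 to 0.093, then the shift along the tool's x, y, z in m, then the turn about the tool's z in degrees. In form: [[gripper, [dx, dy, dz], turn], ...]. A call has 1 to 8 rows; each row shifts and turns the commanded pose from where the row before left it, along the tool's axes as they then stand; what a row does not reach is not made up. A row lasts 1/8 s, in which the tool goes at most 62.5 mm and 10.7 degrees, less where a joint would pass 70% of its speed; a pose out of reach is approached as far as the arm can. A call is refused whole if a number of a shift passes 0.0625 or a number of a turn 10.7, either way. A call with a gripper value outside its range is refused whole. The fingers move at their own pace and stop on an object; "grip_force" is the grip in N (left out, the last holds). Time passes only in rows, so rows that do not move let the fingers close. It gives the time, the measured TCP pose, the force, the opening and the grip force at its end, in the units of the state.
- state(): the state, without advancing time (a new reading comes with each control period).
- get_image(name): name is "side" or "top"; returns (picture, depth): 480x640x3 uint8, blue, green, red; 480x640 float32, m along the optical axis (not along the pixel's ray), 0 where there is no reading.
- camera_params(name): a dict with "K" (3x3 intrinsics, pixels), "origin" and "rotation" of the camera in the world. Camera axes: x right, y up, looking along -z (the intrinsics and any distortion apply to the point x, -y, -z); pixel columns grow to the right and rows downward; lengths in m; the calibration is good to about 2 mm. A picture is of the moment at which its call begins. camera_params takes no time and is no camera call.
- close_job(): hands the job in; it is judged then, once.
The state is a dict: "time": time; "qpos": joint angles; "joint_velocities": joint speeds; "tau": joint torques, N m; "ee_pos": TCP position; "orientation": TCP orientation; "ft_force": force on the tool from outside, world axes, zero at the start; "ft_torque": the same for the moment, N m; "width": opening from 0.0 (shut) to 1.0 (fully open); "finger_force": force on a finger pad.
Only numpy, scipy, OpenCV 4.12 (cv2) and the standard library are available. Lean on these libraries where they do the work, as an engineer would, in place of code of your own. Each camera call takes 0.05 s, during which the arm holds its last target. There are 200 camera calls.

## Task

Swing the lid of the aluminium case right back past its balance point so that it stays open by itself, then lift out the hand-held radio (the one with the stub antenna) and lay it gently, face up, in the middle of the grey bench mat and lengthwise along it. Leave the spare battery in the case, the lid open, and the other things on the bench where they are.

Things in the scene. Friction and masses are not known exactly. Their poses are not given: they have to be found in the camera images.
- case: Flat aluminium case, fixed to the bench, 160 mm (its x, front to back) by 260 mm (its y) by 70 mm high, walls and floor 5 mm, lid on top. Origin: centre of its underside. Its front, with two dark latch plates (they do not hold the lid), is on its -x side; the hinge runs along the top of its +x side.
- case_lid (a joint): Lid angle in rad: 0 shut, grows as the front edge swings up and back over the hinge, stop at 1.92. The lid is an 8 mm plate, 160 x 260 mm, 0.25 kg, without latch, spring or stay: the hinge is nearly free, the lid balances at about 1.5 and falls shut from less, fully open from more.
- case_lid_handle (a point): Middle of the lid's grip bar: black, round, 10 mm thick, 120 mm long, parallel to the hinge, a 10 mm thick leg at each end. Its axis is 32 mm above the lid's upper face and 25 mm from the lid's front edge (lid shut: 135 mm in front of the hinge axis, 40 mm above it). Moves and turns with the lid; y along the bar, z out of the lid's upper face.
- case_lid_hinge (a point): Point on the hinge axis, at mid-length of the rear top edge of the case, 70.5 mm above the bench. Its y axis is the hinge axis; it turns with the lid.
- handheld: Hand-held radio on its back in the left or right half of the case: black body 100 (x) by 54 (y) by 34 mm (z), display and keys on top; on its +x end, towards the hinge, a stub antenna 14 mm thick, 35 mm long, and a knob 16 mm thick, 10 mm long. 0.2 to 0.35 kg. Underside 5 mm above the bench at the start. Origin: centre of the body's underside; z up when face up.
- battery: Spare battery pack lying in the case beside the radio: plain black slab 85 mm (x) by 50 mm (y) by 24 mm, no antenna. Origin: centre of its underside. To be left in the case.
- mat: Grey bench mat, fixed, 200 mm (its x, its length) by 140 mm (its y), 4 mm thick. Origin: centre of its underside.
- screwdriver: Black-handled screwdriver, 160 mm, lying on the bench between case and mat; bystander.
- reel: Metal reel, 54 mm across, 35 mm high, standing on its flat side on the bench between case and mat, nearer the robot; bystander. Origin: centre of its underside.
- mug: White mug, 80 mm across, 90 mm high, in front right near the robot; bystander. Origin: centre of its underside.
- multimeter: Yellow multimeter, 150 x 75 x 35 mm, lying at the back right; bystander. Origin: centre of its underside.
- jar: Amber jar with a black cap, 60 mm across, 85 mm high, at the back left; bystander. Origin: centre of its underside.
- wrench: Steel wrench, 170 mm, lying in front left near the robot; bystander.

How it is judged:
By the outcome, as a careful person would: the job done as asked, in the order asked, and still so for the second after the job is handed in, with the robot touching nothing.
It also fails if it takes over 69 s, if anything falls off the work surface, if the arm or the gripper's body presses on something with over 40 N, if the wrist force passes 120 N, or if a joint passes its speed limit or range.

## Working session

There is one attempt and no reset: what is moved stays moved. The work goes in short steps, Python scripts to look and compute and a tool call to move; the robot and the scene stay as the last step left them, time stands still between calls to the robot, and variables do not carry over. Pictures are saved under pics/ and viewed, at most 10 in all, crops included, and the job is handed in when it is done.

Besides the shell and the picture viewer there is one more tool, called after "Emit:" as name(argument=value, ...) on one line, values as JSON. arm_command: Moves the arm, as the interface text tells. Its arguments: {"type":"object","properties":{"rows":{"type":"array"},"grip_force":{"type":"number"}},"required":["rows"]}

```bash
mkdir -p pics
cat > h.py <<'E'
import numpy as np, cv2
from station import state,get_image,camera_params,close_job
def cloud(name):
    im,d=get_image(name); p=camera_params(name); K=np.array(p["K"])
    v,u=np.mgrid[0:480,0:640]
    dist=p.get("distortion",p.get("dist"))
    x=(u-K[0,2])/K[0,0]*d; y=(v-K[1,2])/K[1,1]*d
    P=np.stack([x,-y,-d],-1)@np.array(p["rotation"]).T+np.array(p["origin"])
    P[d==0]=np.nan
    return im,d,P
E
python3 - <<'E'
from h import *
for n in("top","side"):
    im,d,P=cloud(n); cv2.imwrite(f"pics/{n}0.png",im); np.save(f"{n}.npy",P); print(camera_params(n))
print(state())
E
```

```text
Traceback (most recent call last):
  File "h.py", line 8, in cloud
    P=np.stack([x,-y,-d],-1)@np.array(p["rotation"]).T+np.array(p["origin"])
      ~~~~~~~~~~~~~~~~~~~~~~~~~~~~~~~~~~~~~~~~~~~~~~~~^~~~~~~~~~~~~~~~~~~~~~
ValueError: operands could not be broadcast together with shapes (480,640) (3,)
```

Run:
```python
from h import *
for n in("top","side"):
    im,d=get_image(n); cv2.imwrite(f"pics/{n}0.png",im); np.save(f"{n}_d.npy",d); print(camera_params(n))
print(state())
```

```text
{'K': array([[464.87638224,   0.        , 321.1888164 ],
       [  0.        , 464.87638224, 244.78551042],
       [  0.        ,   0.        ,   1.        ]]), 'origin': array([ 0.32767096, -0.02205442,  1.00754463]), 'rotation': array([ 10.68944655,   1.29409613, -88.87550065])}
{'K': array([[513.69303183,   0.        , 305.80745527],
       [  0.        , 513.69303183, 242.25118162],
       [  0.        ,   0.        ,   1.        ]]), 'origin': array([0.07774287, 0.63802234, 0.93238231]), 'rotation': array([  42.4140573 ,   -0.20598434, -148.35358687])}
{'time': 0.15, 'qpos': array([-8.07509250e+01,  7.50463904e+00,  8.53140664e+01, -1.37330643e-03,
        8.72626916e+01, -4.89276194e+00]), 'joint_velocities': array([ 0.00275013, -0.16693744, -0.12427946,  0.05480793, -0.01869284,
       -0.06346366]), 'tau': array([-4.18295249e-04, -5.60475969e+01, -4.92334235e+01,  7.69301201e-02,
        3.06391984e-02, -9.81128846e-05]), 'ee_pos': array([ 0.14654176, -0.58139302,  0.22884238]), 'orientation': array([-1.79918783e+02, -5.57578354e-03,  1.41418995e+01]), 'ft_force': array([ 0.23233206, -0.29068569,  0.37328455]), 'ft_torque': array([-0.01417105, -0.05373846,  0.0015134 ]), 'finger_force': 0.0, 'width': 0.9998826131196967}
```

View pics/top0.png

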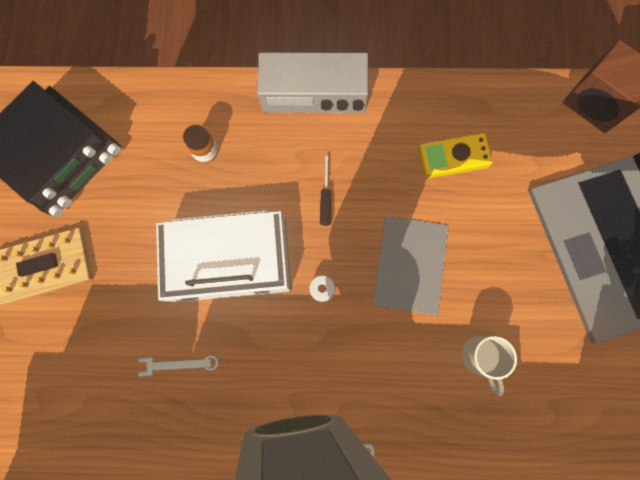

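View pics/side0.png

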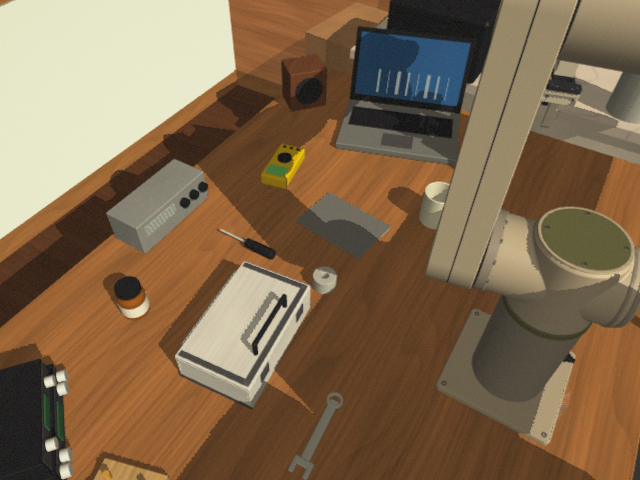

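```bash
cat > h.py <<'E'
import numpy as np, cv2
from scipy.spatial.transform import Rotation as R
from station import state,get_image,camera_params,close_job
def cloud(name):
    im,d=get_image(name); return im,d,pts(name,d)
def pts(name,d):
    p=camera_params(name); K=p["K"]
    v,u=np.mgrid[0:480,0:640]
    P=np.stack([(u-K[0,2])/K[0,0]*d,-(v-K[1,2])/K[1,1]*d,-d],-1)@R.from_euler('xyz',p["rotation"],degrees=True).as_matrix().T+p["origin"]
    P[d==0]=np.nan
    return P
def rect(Q):
    (c,s,a)=cv2.minAreaRect(Q[:,:2].astype(np.float32)*1000); return np.round(c,1),np.round(s,1),round(a,1)
E
python3 - <<'E'
from h import *
P=pts("top",np.load("top_d.npy")); im=cv2.imread("pics/top0.png")
S=pts("side",np.load("side_d.npy"))
def r(A,u0,u1,v0,v1): return A[v0:v1,u0:u1].reshape(-1,3)
c=r(P,140,305,200,315); c=c[np.isfinite(c[:,2])]
print("bench z",np.nanmedian(r(P,280,320,330,380)[:,2]),np.nanmedian(r(S,200,300,420,470)[:,2]))
lid=c[(c[:,2]>.06)&(c[:,2]<.09)]; print("lid z",np.median(lid[:,2]),rect(lid))
hd=c[c[:,2]>.105]; print("handle",len(hd),hd.mean(0),rect(hd),hd[:,2].max())
s=r(S,150,330,250,410); s=s[np.isfinite(s[:,2])]
l2=s[(s[:,2]>.06)&(s[:,2]<.09)];print("side lid",np.median(l2[:,2]),rect(l2))
h2=s[s[:,2]>.105]; print("side handle",len(h2),rect(h2),np.percentile(h2[:,2],[50,99]))
m=np.zeros((480,640),bool); m[205:325,365:460]=1
hsv=cv2.cvtColor(im,cv2.COLOR_BGR2HSV); m&=(hsv[...,1]<60)
n,lab,st,_=cv2.connectedComponentsWithStats(m.astype(np.uint8)); k=1+st[1:,4].argmax()
q=P[lab==k]; q=q[np.isfinite(q[:,2])]; print("mat",np.median(q[:,2]),rect(q))
for nm,b in dict(jar=(175,225,115,165),reel=(300,340,265,305),driver=(315,336,150,230),multi=(415,495,130,180),radio=(255,370,50,115)).items():
    q=r(P,*b); q=q[np.isfinite(q[:,2])]; q=q[q[:,2]>.01]; print(nm,len(q),q.min(0).round(3),q.max(0).round(3))
E
```

```text
bench z -0.0009003639899585192 0.0006449466779349655
lid z 0.07738780542560669 (array([482.7, 208.2]), array([169. , 260.8]), 6.5)
handle 337 [0.42540885 0.20054116 0.11321545] (array([425.8, 201.2]), array([ 10.4, 129. ]), 6.5) 0.11850503565814552
side lid 0.07907419586757436 (array([480.6, 210.4]), array([169.5, 262.9]), 6.5)
side handle 327 (array([423.3, 205.2]), array([ 10.4, 127.2]), 6.6) [0.11511655 0.118277  ]
mat 0.0031633379191657873 (array([ 477.4, -191.3]), array([137.5, 198.5]), 81.9)
jar 900 [0.704 0.245 0.01 ] [0.762 0.304 0.089]
reel 475 [ 0.393 -0.025  0.011] [0.446 0.026 0.04 ]
driver 495 [ 0.56  -0.016  0.01 ] [0.72  0.009 0.029]
multi 2399 [ 0.671 -0.367  0.01 ] [ 0.771 -0.21   0.046]
radio 6428 [ 0.815 -0.092  0.01 ] [0.931 0.149 0.096]
```

The top view shows the shut case with its lid corners near (157,224) to (289,290) and the handle at (187–253, 280). The mat is around (411,265). The side view agrees: the case yaw is about 6.5°, the bar is at about (0.4245, 0.203, 0.1105), and the mat is at (0.477, -0.191), -8.1°. These fit the given sizes, so I'll move now.

Emit:
arm_command(rows=[[0.04,[0,0,0],-10.3],[0.04,[0,0,0],-10.3],[0.04,[0,0,0],-10.3],[0.04,[0,0,0],-10.3],[0.04,[0,0,0],-10.3],[0.04,[0,0,0],-10.3],[0.04,[0,0,0],-10.3],[0.04,[0,0,0],-10.3]], grip_force=15)

```text
time: 1.15
ee_pos: [0.1466, -0.5816, 0.2292]
orientation: [-180.0, -0.0, 96.9]
ft_force: [-0.2, -0.1, -1.2]
width: 0.432
finger_force: 0.0
```

Emit:
arm_command(rows=[[0.04,[0.043,0.0413,0],0],[0.04,[0.043,0.0413,0],0],[0.04,[0.043,0.0413,0],0],[0.04,[0.043,0.0413,0],0],[0.04,[0.043,0.0413,0],0],[0.04,[0.043,0.0413,0],0],[0.04,[0.043,0.0413,0],0]])

```text
time: 2.02
ee_pos: [0.4003, -0.2481, 0.2296]
orientation: [180.0, 0.0, 96.5]
ft_force: [0.6, -0.7, 0.0]
width: 0.43
finger_force: 0.0
```

Emit:
arm_command(rows=[[0.04,[0.056,0.0094,0],0],[0.04,[0.056,0.0094,0],0],[0.04,[0.056,0.0094,0],0],[0.04,[0.056,0.0094,0],0],[0.04,[0.056,0.0094,0],0],[0.04,[0.056,0.0094,0],0],[0.04,[0.056,0.0094,0],0],[0.04,[0.056,0.0094,0],0]])

```text
time: 3.02
ee_pos: [0.4229, 0.2057, 0.2296]
orientation: [180.0, 0.0, 96.6]
ft_force: [-1.0, -1.3, -0.6]
width: 0.435
finger_force: 0.0
```

Emit:
arm_command(rows=[[0.04,[0,0,0],0],[0.04,[0,0,0],0]])

```text
time: 3.28
ee_pos: [0.4229, 0.2036, 0.2293]
orientation: [-180.0, 0.0, 96.6]
ft_force: [0.3, -0.6, -0.1]
width: 0.428
finger_force: 0.0
```

Emit:
arm_command(rows=[[0.04,[0,0.0015,0.025],0],[0.04,[0,0,0.025],0],[0.04,[0,0,0.025],0],[0.04,[0,0,0.02],0],[0.04,[0,0,0.012],0],[0.04,[0,0,0.012],0],[0.04,[0,0,0],0]])

```text
time: 4.15
ee_pos: [0.4243, 0.2034, 0.11]
orientation: [-179.9, 0.0, 96.5]
ft_force: [-0.2, 0.0, -0.5]
width: 0.432
finger_force: 0.0
```

Emit:
arm_command(rows=[[0.0,[0,0,0],0],[0.0,[0,0,0],0],[0.0,[0,0,0],0],[0.0,[0,0,0],0],[0.0,[0,0,0],0],[0.0,[0,0,0],0]])

```text
time: 4.9
ee_pos: [0.4249, 0.2041, 0.111]
orientation: [180.0, -0.0, 96.5]
ft_force: [-0.8, 0.7, 3.4]
width: 0.1
finger_force: 15.0
```

Emit:
arm_command(rows=[[0.0,[0,0.0049,-0.0139],0],[0.0,[0,0.0064,-0.0133],0],[0.0,[0,0.0077,-0.0125],0],[0.0,[0,0.0089,-0.0117],0]])

```text
time: 5.4
ee_pos: [0.4518, 0.207, 0.1626]
orientation: [-179.8, 0.0, 96.5]
ft_force: [-5.0, -0.3, 1.0]
width: 0.098
finger_force: 15.0
```

Emit:
arm_command(rows=[[0.0,[0,0.0102,-0.0107],0],[0.0,[0,0.0112,-0.0096],0],[0.0,[0,0.0121,-0.0083],0],[0.0,[0,0.013,-0.0071],0]])

```text
time: 5.9
ee_pos: [0.4991, 0.2123, 0.1995]
orientation: [-180.0, 0.0, 96.5]
ft_force: [-3.6, -1.0, 2.7]
width: 0.102
finger_force: 15.0
```

Forces are low, so I'll continue along the arc.

Emit:
arm_command(rows=[[0.0,[0,0.0136,-0.0056],0],[0.0,[0,0.0141,-0.0042],0],[0.0,[0,0.0145,-0.0027],0],[0.0,[0,0.0147,-0.0012],0]])

```text
time: 6.4
ee_pos: [0.5561, 0.2186, 0.2124]
orientation: [180.0, 0.0, 96.5]
ft_force: [-2.1, -2.1, 2.3]
width: 0.101
finger_force: 15.0
```

Emit:
arm_command(rows=[[0.0,[0,0.0148,0.0004],0],[0.0,[0,0.0146,0.002],0],[0.0,[0,0.0143,0.0034],0],[0.0,[0,0.0116,0.004],0],[0.0,[0,0,0],0],[0.0,[0,0,0],0]])

```text
time: 7.15
ee_pos: [0.6105, 0.2247, 0.2022]
orientation: [179.9, 0.0, 96.5]
ft_force: [1.8, -3.2, 2.0]
width: 0.099
finger_force: 15.0
```

Run:
```python
from h import *
im,d,P=cloud("side"); cv2.imwrite("pics/side1.png",im)
print(state())
```

```text
{'time': 7.2, 'qpos': array([ 1.57265173e+01,  1.59064249e+01,  7.85478248e+01, -4.83359562e-02,
        8.54992574e+01,  9.20860194e+00]), 'joint_velocities': array([ 0.00192442, -0.3560907 ,  0.31206029, -0.09897084, -0.02770213,
        0.16170656]), 'tau': array([ 3.18888232e+00, -6.12465906e+01, -4.74435318e+01,  1.90303959e+00,
        2.27950844e-01, -6.70584690e-03]), 'ee_pos': array([0.61033407, 0.22473295, 0.20221795]), 'orientation': array([1.79946396e+02, 4.01289335e-02, 9.65216701e+01]), 'ft_force': array([ 2.32707959, -5.04819899,  2.25201919]), 'ft_torque': array([-0.82494135, -0.48158546,  0.05007355]), 'finger_force': 14.999361634254456, 'width': 0.1000305776858975}
```

View pics/side1.png

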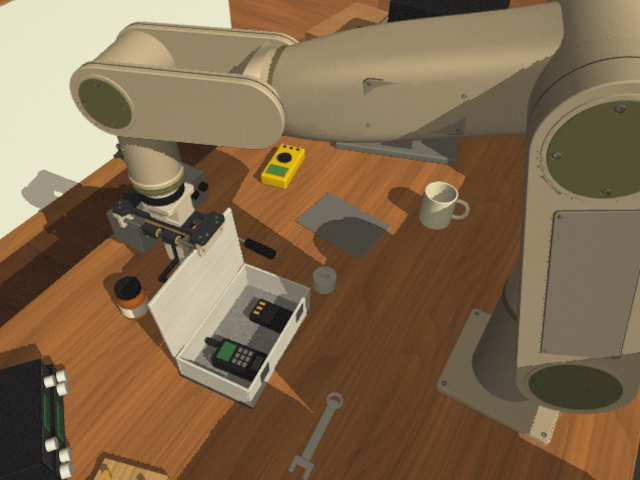

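The side view shows the lid just past vertical at (200,270). The radio is in the left half at (240,355) and the battery in the right half at (270,313). Next I release the bar slightly and lift straight off.

Emit:
arm_command(rows=[[0.014,[0,0,0],0],[0.014,[0,0.002,0],0],[0.015,[0,0,-0.01],0],[0.015,[0,0,-0.02],0],[0.015,[0,0,-0.03],0],[0.015,[0,0,-0.04],0],[0.015,[0,0,0],0]])

```text
time: 8.07
ee_pos: [0.614, 0.2262, 0.3087]
orientation: [179.5, -0.1, 96.6]
ft_force: [0.6, -0.7, 0.6]
width: 0.164
finger_force: 0.0
```

Run:
```python
from h import *
im,d,P=cloud("side"); cv2.imwrite("pics/side2.png",im[180:,60:400])
np.save("s2.npy",P); cv2.imwrite("s2full.png",im)
print(state()['ee_pos'],state()['ft_force'])
```

```text
[0.6132747  0.22592555 0.30577353] [ 0.25979291  0.02388683 -0.88353448]
```

View pics/side2.png

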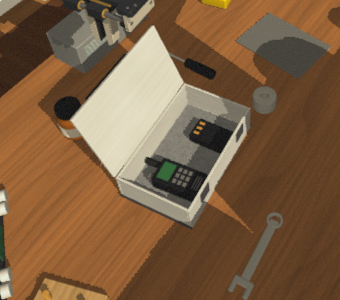

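The lid is leaning back at its stop by itself. Crop pixel (180,175) is the radio, full image about (240,355). Next I locate the radio.

Run:
```python
from h import *
C=np.array([.4795,.2093]); a=np.deg2rad(6.5); M=np.array([[np.cos(a),-np.sin(a)],[np.sin(a),np.cos(a)]])
def an(name,im,P):
    L=(P[...,:2]-C)@M; z=P[...,2]
    dark=im.max(-1)<120
    inn=(abs(L[...,0])<.073)&(abs(L[...,1])<.123)
    for side,zz,nm in((1,.039,"radio"),(-1,.029,"batt")):
        m=inn&(abs(z-zz)<.005)&(L[...,1]*side>0)
        n,lab,st,_=cv2.connectedComponentsWithStats(m.astype(np.uint8)); k=1+st[1:,4].argmax()
        q=L[lab==k]; print(name,nm,len(q),np.median(z[lab==k]).round(4),"case-frame",rect(q),(q.min(0)*1000).round(1),(q.max(0)*1000).round(1))
    fl=inn&(abs(z-.005)<.006); print("floor",fl.sum(),np.median(z[fl]) if fl.any() else 0)
an("side",cv2.imread("s2full.png"),np.load("s2.npy"))
im,d,P=cloud("top"); an("top",im,P); cv2.imwrite("pics/top2.png",im[180:320,130:310].repeat(3,0).repeat(3,1))
```

```text
side radio 1231 0.0398 case-frame (array([-16.7,  62.1]), array([100.6,  54.7]), 3.0) [-66.2  33.5] [34.2 91.5]
side batt 781 0.0295 case-frame (array([-22.2, -60.9]), array([52.5, 82.6]), 88.4) [-63.4 -86.8] [ 19.6 -33.8]
floor 3082 0.006473235766287722
top radio 1037 0.0382 case-frame (array([-14.9,  57.6]), array([100.5,  54. ]), 4.2) [-64.3  30. ] [36.2 87.7]
top batt 900 0.0278 case-frame (array([-21.7, -63.6]), array([50.1, 84.9]), 89.2) [-64.2 -89.2] [ 21.1 -38.4]
floor 3854 0.0046604629679063425
```

View pics/top2.png

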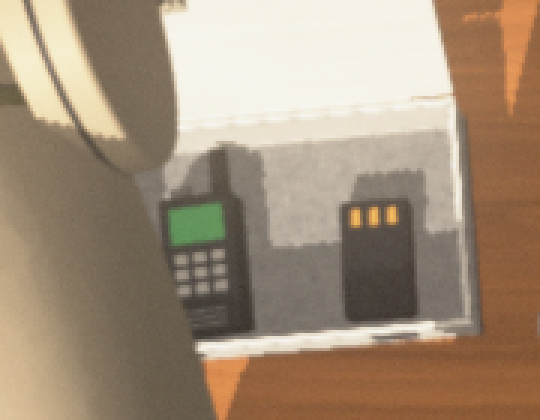

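Emit:
arm_command(rows=[[0.072,[0.0146,-0.0376,0],0],[0.072,[0.0146,-0.0376,0],0],[0.072,[0.0146,-0.0376,0],0],[0.072,[0.0146,-0.0376,0],0]])

```text
time: 8.68
ee_pos: [0.4541, 0.2663, 0.3002]
orientation: [-179.9, 0.0, 96.5]
ft_force: [-0.1, 0.3, -0.0]
width: 0.538
finger_force: 0.0
```

Emit:
arm_command(rows=[[0.072,[0,0,0.01],10.6],[0.072,[0,0,0.02],10.6],[0.072,[0,0,0.02],10.6],[0.072,[0,0,0.02],10.6],[0.072,[0,0,0.02],10.6],[0.072,[0,0,0.01],10.6],[0.072,[0,0,0],10.6],[0.072,[0,0,0],10.6]])

```text
time: 9.68
ee_pos: [0.455, 0.2659, 0.2]
orientation: [180.0, 0.2, 11.4]
ft_force: [0.3, 0.4, 0.3]
width: 0.776
finger_force: 0.0
```

Emit:
arm_command(rows=[[0.072,[0,0,0],1.6],[0.072,[0,0,0],0],[0.072,[0,0,0],0]])

```text
time: 10.05
ee_pos: [0.4559, 0.2663, 0.2014]
orientation: [180.0, 0.0, 10.3]
ft_force: [-0.8, -1.1, 0.2]
width: 0.773
finger_force: 0.0
```

Run:
```python
from h import *
s=state(); p=s['ee_pos']; y=s['orientation'][2]; print(p,y,s['orientation'],s['width'])
d=np.array([.457,.2671])-p[:2]; t=np.deg2rad(y)
print("tool shift",d@[np.cos(t),np.sin(t)],d@[np.sin(t),-np.cos(t)],"turn",y-10.1)
```

```text
[0.4558738  0.26630383 0.20143654] 10.281853558307898 [1.79996796e+02 1.98634761e-02 1.02818536e+01] 0.7731522421535838
tool shift 0.001250222690523105 -0.0005823733889797274 turn 0.18185355830789796
```

Emit:
arm_command(rows=[[0.072,[0.001,-0.0005,0.03],0],[0.072,[0,0,0.03],0],[0.072,[0,0,0.03],0],[0.072,[0,0,0.03],0],[0.072,[0,0,0.02],0],[0.072,[0,0,0.015],0],[0.072,[0,0,0.0],0]])

```text
time: 10.92
ee_pos: [0.4561, 0.2666, 0.0456]
orientation: [180.0, 0.1, 10.2]
ft_force: [0.7, -0.8, 0.2]
width: 0.776
finger_force: 0.0
```

Emit:
arm_command(rows=[[0.072,[0,0,0.015],0],[0.072,[0,0,0.01],0],[0.072,[0,0,0],0]])

```text
time: 11.3
ee_pos: [0.4561, 0.2666, 0.0205]
orientation: [180.0, 0.1, 10.1]
ft_force: [-0.0, -0.3, 0.1]
width: 0.776
finger_force: 0.0
```

Emit:
arm_command(rows=[[0.045,[0,0,0],0],[0.045,[0,0,0],0],[0.045,[0,0,0],0],[0.045,[0,0,0],0],[0.045,[0,0,0],0]], grip_force=20)

```text
time: 11.92
ee_pos: [0.4573, 0.2673, 0.0222]
orientation: [-180.0, -0.0, 10.1]
ft_force: [-1.8, 1.2, 3.9]
width: 0.583
finger_force: 20.0
```

Emit:
arm_command(rows=[[0.045,[0,0,-0.005],0],[0.045,[0,0,-0.015],0],[0.045,[0,0,-0.025],0],[0.045,[0,0,-0.03],0],[0.045,[0,0,-0.03],0],[0.045,[0,0,-0.025],0],[0.045,[0,0,-0.01],0],[0.045,[0,0,0],0]], grip_force=30)

```text
time: 12.92
ee_pos: [0.4572, 0.2671, 0.1623]
orientation: [-180.0, -0.1, 10.1]
ft_force: [1.4, -0.3, -4.0]
width: 0.582
finger_force: 30.0
```

Emit:
arm_command(rows=[[0.045,[0,0,0],6],[0.045,[0,0,0],6.2],[0.045,[0,0,0],6],[0.045,[0,0,0],0],[0.045,[0.004,0.02,0],0],[0.045,[0.007,0.037,0],0],[0.045,[0.007,0.037,0],0],[0.045,[0.007,0.037,0],0]])

```text
time: 13.92
ee_pos: [0.4628, 0.1317, 0.1612]
orientation: [180.0, 0.0, -7.9]
ft_force: [1.3, -0.3, -3.9]
width: 0.583
finger_force: 30.0
```

Emit:
arm_command(rows=[[0.045,[0.007,0.037,0],0],[0.045,[0.007,0.037,0],0],[0.045,[0.007,0.037,0],0],[0.045,[0.007,0.037,0],0],[0.045,[0.007,0.037,0],0],[0.045,[0.007,0.037,0],0],[0.045,[0.007,0.037,0],0],[0.045,[0.007,0.037,0],0]])

```text
time: 14.92
ee_pos: [0.4762, -0.1691, 0.1613]
orientation: [180.0, 0.0, -8.0]
ft_force: [0.2, 0.4, -2.3]
width: 0.579
finger_force: 30.0
```

Emit:
arm_command(rows=[[0.045,[0.004,0.02,0],0],[0.045,[0,0,0],0],[0.045,[0,0,0],0]])

```text
time: 15.3
ee_pos: [0.4781, -0.1868, 0.1613]
orientation: [-180.0, 0.0, -8.0]
ft_force: [-0.6, 1.0, -3.1]
width: 0.58
finger_force: 30.0
```

Run:
```python
from h import *
s=state(); p=s['ee_pos']; y=s['orientation'][2]; print(p,s['orientation'],s['width'],s['ft_force'])
c=np.array([.4774,-.1913]); d=c-p[:2]; t=np.deg2rad(y)
print("tool shift",d@[np.cos(t),np.sin(t)],d@[np.sin(t),-np.cos(t)],"turn",y+8.1)
im,_,P=cloud("side"); cv2.imwrite("pics/side3.png",im[100:400,120:480])
# mat from the first side image
S=pts("side",np.load("side_d.npy")); i0=cv2.imread("pics/side0.png"); hsv=cv2.cvtColor(i0,cv2.COLOR_BGR2HSV)
m=np.zeros((480,640),np.uint8); m[185:260,290:400]=hsv[185:260,290:400,1]<70
n,lab,st,_=cv2.connectedComponentsWithStats(m); k=1+st[1:,4].argmax(); q=S[lab==k]; q=q[np.isfinite(q[:,2])]
print("mat side",np.median(q[:,2]),rect(q))
```

```text
[ 0.47805879 -0.18677684  0.16133325] [-1.79956247e+02  3.99107622e-02 -8.03058623e+00] 0.5802939313632961 [-0.64164016  1.0275921  -3.05399073]
tool shift -2.0438395276105873e-05 0.004570836869973774 turn 0.06941376790679676
mat side 0.004794877557798172 (array([ 475.7, -189.3]), array([143.6, 201. ]), 81.6)
```

View pics/side3.png

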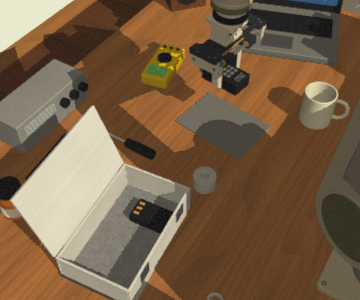

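The radio is held at crop (235,75) over the mat. The lid is open and the battery is still in the case at (150,212). Now I lower it gently.

Emit:
arm_command(rows=[[0.045,[-0.001,0.0035,0.02],0],[0.045,[0,0,0.03],0],[0.045,[0,0,0.03],0],[0.045,[0,0,0.025],0],[0.045,[0,0,0.015],0],[0.045,[0,0,0.01],0],[0.045,[0,0,0.004],0],[0.045,[0,0,0],0]])

```text
time: 16.35
ee_pos: [0.4773, -0.191, 0.0281]
orientation: [180.0, -0.0, -8.1]
ft_force: [0.3, -0.1, -3.6]
width: 0.577
finger_force: 30.0
```

Emit:
arm_command(rows=[[0.045,[0,0,0.001],0],[0.045,[0,0,0.001],0],[0.045,[0,0,0.001],0],[0.045,[0,0,0.001],0],[0.045,[0,0,0],0]])

```text
time: 16.98
ee_pos: [0.4768, -0.1908, 0.0235]
orientation: [-180.0, 0.0, -8.1]
ft_force: [0.5, -0.7, -4.1]
width: 0.58
finger_force: 30.0
```

Emit:
arm_command(rows=[[0.045,[0,0,0.001],0],[0.045,[0,0,0.001],0],[0.045,[0,0,0.0],0]])

```text
time: 17.35
ee_pos: [0.4768, -0.1908, 0.0215]
orientation: [-180.0, 0.0, -8.1]
ft_force: [0.9, 0.2, -1.8]
width: 0.584
finger_force: 30.0
```

Emit:
arm_command(rows=[[0.045,[0,0,0.0007],0],[0.045,[0,0,0.0],0]])

```text
time: 17.6
ee_pos: [0.4769, -0.1908, 0.0211]
orientation: [-180.0, -0.0, -8.1]
ft_force: [-0.7, 0.4, 0.7]
width: 0.582
finger_force: 30.0
```

Emit:
arm_command(rows=[[0.058,[0,0,0],0],[0.062,[0,0,0],0],[0.072,[0,0,0],0],[0.072,[0,0,0],0],[0.072,[0,0,-0.02],0],[0.072,[0,0,-0.04],0],[0.072,[0,0,-0.06],0],[0.072,[0,0,-0.05],0]])

```text
time: 18.6
ee_pos: [0.477, -0.1909, 0.1932]
orientation: [180.0, -0.1, -8.1]
ft_force: [0.7, -1.0, -0.5]
width: 0.772
finger_force: 0.0
```

Emit:
arm_command(rows=[[0.072,[0,0.05,-0.02],0],[0.072,[0,0.06,0],0],[0.072,[0,0.06,0],0],[0.072,[0,0.05,0],0],[0.072,[0,0,0],0]])

```text
time: 19.23
ee_pos: [0.4446, -0.4118, 0.2103]
orientation: [180.0, 0.0, -8.3]
ft_force: [0.2, 1.4, -0.6]
width: 0.772
finger_force: 0.0
```

Run:
```python
from h import *
for n in("side","top"):
    im,_,P=cloud(n); cv2.imwrite(f"pics/{n}4.png",im)
    m=((abs(P[...,2]-.038)<.005)&(abs(P[...,0]-.477)<.09)&(abs(P[...,1]+.19)<.07)).astype(np.uint8)
    k,lab,st,_=cv2.connectedComponentsWithStats(m); k=1+st[1:,4].argmax(); print(n,rect(P[lab==k]),np.median(P[lab==k][:,2]))
print(state()['ee_pos'])
```

```text
side (array([ 474.3, -189.5]), array([ 57.3, 102.1]), 80.9) 0.03860781094876209
top (array([ 478.5, -192.6]), array([53.9, 99.9]), 81.6) 0.0374259521478546
[ 0.44573652 -0.40874137  0.21043823]
```

View pics/top4.png

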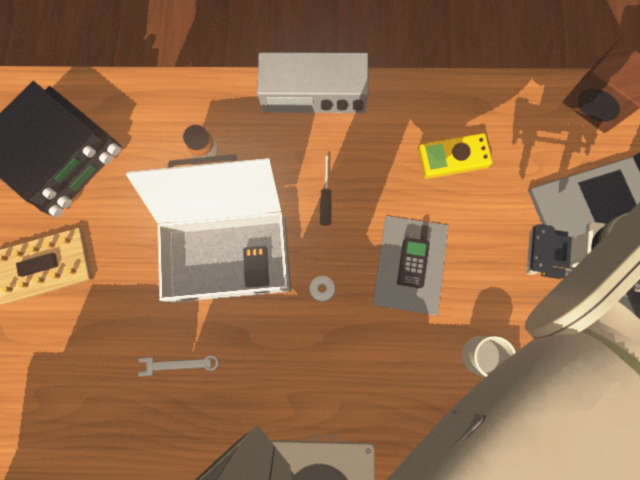

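The radio lies face up at (413,262), centred on the mat and aligned with it to within about 1 mm and 1°. The lid is open, the battery is in the case at (256,266), and the other things have not moved. The arm is clear, so I hand the job in.

```bash
python3 -c "
from station import close_job; print(close_job())"
```

```text
the job is handed in; nothing more can be done
None
```

The job is handed in: the lid stays open by itself, the radio lies face up lengthwise in the middle of the mat, the battery is still in the case, and the other bench items look unmoved in the last top picture.

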